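# Sweep the stray tea lights into the display bay

## Task

Three tea lights lie strewn on the shop counter: with the fingertips, gently slide them along the counter through the open side of the three-sided wooden bay until every one lies wholly inside it, standing flat. Only push them: do not grip, lift, flick or press hard on them. Leave the miniature house, the votive candle, the lidded jar and the glass globe where they stand, and finish with the hand clear of everything.

Things in the scene. Friction and masses are not known exactly. Their poses are not given: they have to be found in the camera images.
- bay: Bay of pale wooden rails on three sides of a cork floor level with the counter; fixed. Origin: centre of the floor, at counter height. Clear inside 120 mm along its x, 220 mm along its y; rails 25 mm high, 12 mm thick on the +x side (back) and both y sides. Its -x side is open, without a sill: the mouth is at x = -60 mm in its frame, roughly facing the robot. Place and yaw vary.
- tealight1: Tea light: a plain candle in a low round aluminium cup, 38 mm diameter, 18 mm high (a 7 mm limp wick on top cannot be felt), about 18 g, slides freely on the counter. Origin at the centre of its underside, z up. It starts on the counter in front of the bay's mouth (between robot and bay). All three are alike.
- tealight2: Tea light: a plain candle in a low round aluminium cup, 38 mm diameter, 18 mm high (a 7 mm limp wick on top cannot be felt), about 18 g, slides freely on the counter. Origin at the centre of its underside, z up. It starts on the counter in front of the bay's mouth (between robot and bay). All three are alike.
- tealight3: Tea light: a plain candle in a low round aluminium cup, 38 mm diameter, 18 mm high (a 7 mm limp wick on top cannot be felt), about 18 g, slides freely on the counter. Origin at the centre of its underside, z up. It starts on the counter in front of the bay's mouth (between robot and bay). All three are alike.
- house: Miniature house, loose, white walls 34 x 30 mm with a clay-coloured gable roof about 42 x 42 mm, 52 mm high overall. Origin at the centre of its underside. Stands at one end of the row of tea lights; not to be moved.
- votive: Plain white votive candle, loose, upright cylinder 48 mm diameter, 50 mm high. Origin at the centre of its underside. Stands at the other end of the row; not to be moved.
- jar: Large ribbed candle jar with a wooden lid, loose, 100 mm diameter, 82 mm high. Origin at the centre of its underside. Stands well to the left (+y); not to be moved.
- globe: Clear glass globe with little trees, on a round wooden foot 100 mm diameter, 101 mm high overall, loose. Origin at the centre of its underside. Stands well to the right (-y); not to be moved.
Things that resemble listed ones, but are neither listed nor needed, are in the scene too. What is shaped like the tealight2 but black or orange is not meant. Leave any green or turquoise look-alike of the tealight1 alone.

How it is judged:
At the end, for the whole second after the job is handed in: All three tea lights lie on the bay's floor between its rails, no part of them more than 3 mm out past the open side, flat (within 0.15 rad) and at rest; house, votive, jar and globe are within 15 mm of where they started (x of tealight1 in the frame of bay between -0.044 and 0.06 m and y of tealight1 in the frame of bay between -0.11 and 0.11 m and height (world z) of each of tealight1, tealight2, tealight3 below 0.006 m and angle between each of tealight1, tealight2, tealight3's own z axis and vertical below 0.15 rad and linear speed of each of tealight1, tealight2, tealight3 below 0.02 m/s and x of tealight2 in the frame of bay between -0.044 and 0.06 m and y of tealight2 in the frame of bay between -0.11 and 0.11 m and x of tealight3 in the frame of bay between -0.044 and 0.06 m and y of tealight3 in the frame of bay between -0.11 and 0.11 m and distance of each of house, votive, jar, globe from where it was at the start of the episode below 0.015 m); the robot touches nothing.
It fails at once if a tea light is lifted (underside centre more than 10 mm above the counter) (height (world z) of any of tealight1, tealight2, tealight3 above 0.01 m).
It fails at once if a tea light is tipped over (more than 0.6 rad) (angle between any of tealight1, tealight2, tealight3's own z axis and vertical above 0.6 rad).
It fails at once if a tea light is gripped, squeezed or pressed hard (more than 15 N from the fingers) (contact force between the fingers and tealight1 above 15 N or contact force between the fingers and tealight2 above 15 N or contact force between the fingers and tealight3 above 15 N).
It fails at once if a tea light is flicked (faster than 0.6 m/s) (linear speed of any of tealight1, tealight2, tealight3 above 0.6 m/s).
It fails at once if the house, votive, jar or globe is disturbed (moved more than 15 mm) (distance of any of house, votive, jar, globe from where it was at the start of the episode above 0.015 m).
It also fails if it takes over 72 s, if anything falls off the work surface, if the arm or the gripper's body presses on something with over 40 N, if the wrist force passes 120 N, or if a joint passes its speed limit or range.

## Robot

A 7-joint arm with a two-finger parallel gripper is mounted at the origin on the work surface. World frame = base frame: x ahead of the robot, y to its left, z up, the work surface at z = 0. Lengths are in m, angles in rad, forces in N, time in s.
With the tool pointing down it reaches from about 0.4 to 0.85 m from the base axis. Payload 4.5 kg.
Tool frame: the origin (TCP) lies on the mounting face of the last link; the fingertips stand 173 mm ahead of it and the grasp point (between the pads) lies 155 mm ahead of it; z points along the fingers, y is the line along which they close (so a half turn about z gives the same grasp; the last joint's range is limited). The gripper opens to 85 mm and grips with 20 to 120 N. Pads are 22 mm wide; open, the fingers measure 114 mm over their backs; the gripper's body (76 mm by 85 mm) begins 54 mm behind the grasp point. The pads swing forward as they close: fully open they stand 13 mm farther back than shut.
Start: joints at [-1.219, 0.689, -0.195, 1.565, 0.157, 0.902, -0.215], TCP at [0.195, 0.594, 0.405] pointing down, gripper open.
Joint ranges: [-3.01, 3.01], [-0.46, 2.08], [-1.47, 1.51], [0.13, 2.56], [-1, 4.14], [0.04, 2.09], [-2.66, 2.66]. Speed limits (rad/s): [2.57, 2.57, 3.14, 3.14, 3.14, 3.14, 3.14].

## Interface

Orientations are given as a rotation vector (axis times angle).
In Python, from workcell import status, eyes, order gives the robot as it stands.
- The arm moves only by the tool send_rows, never from a script. Its argument "rows" is a list of rows, each a list of 7 numbers: the shift along the tool's x, y, z in m, then the turn, a rotation vector about the tool's x, y, z in degrees, then the closure, from -1 (fully open) to 1 (shut), so that 0 is half open. A call has 1 to 12 rows; each row shifts and turns the commanded pose from where the row before left it, along the tool's axes as they then stand; what a row does not reach is not made up. A row lasts 1/12 s, in which the tool goes at most 41.7 mm and 7.16 degrees, less where a joint would pass 70% of its speed; a pose out of reach is approached as far as the arm can. A call with a gripper value outside its range is refused whole. The fingers move at their own pace and stop on an object; "newtons" is the grip in N (left out, the last holds). Time passes only in rows, so rows that do not move let the fingers close. It gives the time, the measured TCP pose, the force, the opening and the grip force at its end, in the units of the state.
- status.read_state(): the state, without advancing time (a new reading comes with each control period).
- eyes.snapshot(name): name is "side" or "top" or "wrist"; returns (picture, depth): 480x640x3 uint8, red, green, blue; 480x640 float32, m along the optical axis (not along the pixel's ray), 0 where there is no reading.
- eyes.get_calibration(name): a dict with "mtx" (3x3 intrinsics, pixels), "rvec" (rotation vector, rad) and "tvec" (3), from world to camera coordinates, as OpenCV has them. Camera axes: x right, y down, z forward; pixel columns grow to the right and rows downward; lengths in m; the calibration is good to about 2 mm. A picture is of the moment at which its call begins: read the wrist's pose just before it. get_calibration takes no time and is no camera call; for the wrist camera it gives the pose at the moment of the call.
- order.hand_in(): hands the job in; it is judged then, once.
The state is a dict: "t": time; "qpos": joint angles; "qd": joint speeds; "effort": joint torques, N m; "tool_pos": TCP position; "orientation": TCP orientation; "wrist_force": force on the tool from outside, world axes, zero at the start; "wrist_torque": the same for the moment, N m; "gripper_width": finger opening in m; "grasp_force": force on a finger pad.
Only numpy, scipy, OpenCV 4.12 (cv2) and the standard library are available. Lean on these libraries where they do the work, as an engineer would, in place of code of your own. Each camera call takes 0.05 s, during which the arm holds its last target. There are 200 camera calls.

## Working session

There is one attempt and no reset: what is moved stays moved. The work goes in short steps, Python scripts to look and compute and a tool call to move; the robot and the scene stay as the last step left them, time stands still between calls to the robot, and variables do not carry over. Pictures are saved under pics/ and viewed, at most 10 in all, crops included, and the job is handed in when it is done.

Besides the shell and the picture viewer there is one more tool, called after ">>>" as name([rows], argument=value, ...), one row to a line, values as JSON. send_rows: Moves the arm, as the interface text tells. Its arguments: {"type":"object","properties":{"rows":{"type":"array"},"newtons":{"type":"number"}},"required":["rows"]}

```bash
mkdir -p pics; ls
python3 - <<'E'
from workcell import status, eyes
import cv2
print(status.read_state())
for n in ("top","side"):
    p,d=eyes.snapshot(n); cv2.imwrite(f"pics/{n}0.png",p[:,:,::-1])
    import numpy as np; np.save(f"pics/{n}0.npy",d)
    print(eyes.get_calibration(n))
E
```

```text
pics
{'t': 0.0, 'qpos': array([-1.21919298,  0.68999684, -0.19456282,  1.56635277,  0.15728868,
        0.90252769, -0.21510938]), 'qd': array([ 0.00044936,  0.00180168, -0.00127437, -0.00061893,  0.00053083,
        0.00050865,  0.00095406]), 'effort': array([-6.62780985e-04, -5.39607382e+01, -1.26637671e+00, -1.58534485e+01,
        9.24639433e-03,  9.49083333e-03,  8.51982890e-06]), 'tool_pos': array([0.19520026, 0.59337985, 0.40387465]), 'orientation': array([-4.96908880e-01, -3.10184250e+00,  2.95330193e-03]), 'wrist_force': array([ 0.0429688 , -0.37267056, -0.12950036]), 'wrist_torque': array([ 0.04856647,  0.02331691, -0.05733092]), 'grasp_force': 0.0, 'gripper_width': 0.08532688218330439}
{'mtx': array([[486.82742141,   0.        , 312.05545039],
       [  0.        , 486.82742141, 226.37085202],
       [  0.        ,   0.        ,   1.        ]]), 'rvec': array([ 2.18434112, -2.18648147,  0.05157583]), 'tvec': array([0.02276239, 0.47387077, 1.02462944])}
{'mtx': array([[495.63101682,   0.        , 324.66092785],
       [  0.        , 495.63101682, 239.40040009],
       [  0.        ,   0.        ,   1.        ]]), 'rvec': array([ 2.16398308, -0.63706343,  0.32945894]), 'tvec': array([-0.40996813,  0.19192432,  0.73696147])}
```

View pics/top0.png

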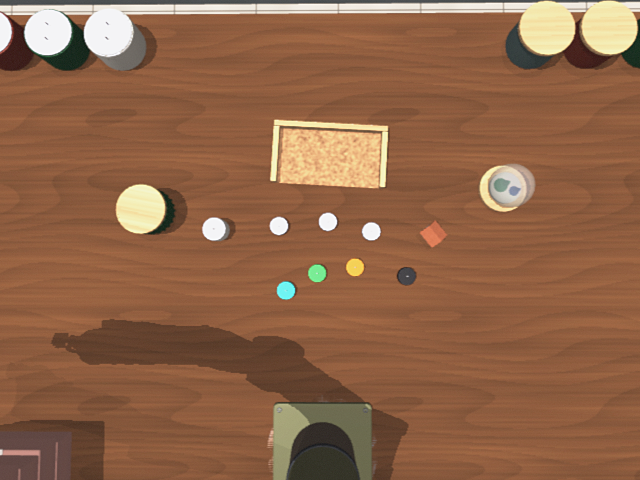

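View pics/side0.png

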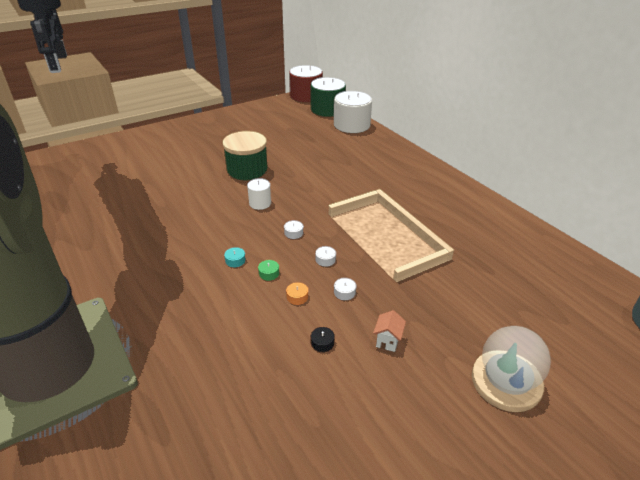

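The top view shows the white tea lights at (279,226), (328,222) and (371,231). The bay's floor corners are about (279,127), (387,131), (380,187) and (276,183). The votive is at (215,229), the house at (433,235), and the coloured decoys sit lower. The side view agrees.

```bash
cat > h.py <<'E'
import numpy as np, cv2
from workcell import status, eyes
from scipy.spatial.transform import Rotation as Rn
def ray(px,cal,z):
    R=cv2.Rodrigues(cal["rvec"])[0]; c=-R.T@cal["tvec"]
    u=cv2.undistortPoints(np.array([[px]],float),cal["mtx"],None)[0,0]
    d=R.T@np.array([u[0],u[1],1]); return (c+d*(z-c[2])/d[2])[:2]
def find(p,cal):
    hsv=cv2.cvtColor(p,cv2.COLOR_RGB2HSV)
    m=cv2.inRange(hsv,(0,0,170),(180,50,255)); out=[]
    for c in cv2.findContours(m,cv2.RETR_EXTERNAL,cv2.CHAIN_APPROX_NONE)[0]:
        a=cv2.contourArea(c); (x,y),r=cv2.minEnclosingCircle(c)
        if 100<a<800 and 90<y<300: out.append((round(x),round(y),round(a),ray((x,y),cal,.018)))
    # cork + wood bay: bounding rotated rect
    return out
E
python3 - <<'E'
from h import *
p=cv2.imread("pics/top0.png")[:,:,::-1].copy(); cal=eyes.get_calibration("top")
hsv=cv2.cvtColor(p,cv2.COLOR_RGB2HSV)
m=cv2.inRange(hsv,(8,20,170),(30,200,255)); m[:, :240]=0; m[:,430:]=0; m[:100]=0; m[200:]=0
c=max(cv2.findContours(cv2.morphologyEx(m,cv2.MORPH_CLOSE,np.ones((5,5))),cv2.RETR_EXTERNAL,2)[0],key=cv2.contourArea)
b=cv2.boxPoints(cv2.minAreaRect(c)); print(b)
w=np.array([ray(q,cal,.02) for q in b]); w=w[np.argsort(w[:,0])]
near,far=w[:2],w[2:]; L=far.mean(0)-near.mean(0)
near=near[np.argsort(near[:,1])]; far=far[np.argsort(far[:,1])]
ydir=(near[1]-near[0]+far[1]-far[0]); yaw=np.arctan2(-ydir[0],ydir[1])
print(w,np.linalg.norm(near[1]-near[0]),np.linalg.norm(L),"yaw",np.degrees(yaw))
ex=np.array([np.cos(yaw),np.sin(yaw)]);ey=np.array([-ex[1],ex[0]])
o=w.mean(0)-ex*.006; print("bay",o)
for t in find(p,cal): print(t, "bayframe",(t[3]-o)@ex,(t[3]-o)@ey)
s=status.read_state(); print(Rn.from_rotvec(s["orientation"]).as_matrix().round(3))
for q in [(215,229),(433,235),(286,290),(317,273),(355,267),(407,276)]: print(q,ray(q,cal,.018 if q[1]>240 else .05))
E
```

```text
[[269.43073  182.24615 ]
 [272.9723   118.498474]
 [388.33844  124.907715]
 [384.79688  188.6554  ]]
[[ 0.55373455 -0.1326155 ]
 [ 0.56807323  0.11320977]
 [ 0.69128709 -0.14149823]
 [ 0.70624934  0.10621095]] 0.2462430936462985 0.1380928266962914 yaw -3.397637584145499
bay [ 0.6238466  -0.01331766]
(371, 231, 234, array([ 0.46397027, -0.10230801])) bayframe -0.1543212748548138 -0.09830902696333767
(278, 226, 233, array([0.47561971, 0.0940901 ])) bayframe -0.15433189075586143 0.0984342670004645
(214, 228, 398, array([0.4694038 , 0.23226654])) bayframe -0.16872593091569574 0.23599944536271591
(327, 221, 234, array([ 0.48430069, -0.01020715])) bayframe -0.13948497068128488 -0.005165171382770214
[[-0.95   0.312 -0.   ]
 [ 0.312  0.95  -0.002]
 [-0.    -0.002 -1.   ]]
(215, 229) [0.46659726 0.22225718]
(433, 235) [ 0.45369677 -0.22629948]
(286, 290) [0.33918087 0.07734335]
(317, 273) [0.37491659 0.01186093]
(355, 267) [ 0.38753251 -0.06845584]
(407, 276) [ 0.36858255 -0.1778664 ]
```

>>> send_rows([
  [-0.021,-0.0215,0,0,0,0,0.53],
  [-0.021,-0.0215,0,0,0,0,0.53],
  [-0.021,-0.0215,0,0,0,0,0.53],
  [-0.021,-0.0215,0,0,0,0,0.53],
  [-0.021,-0.0215,0,0,0,0,0.53],
  [-0.021,-0.0215,0,0,0,0,0.53],
  [-0.021,-0.0215,0,0,0,0,0.53],
  [-0.021,-0.0215,0,0,0,0,0.53],
  [-0.021,-0.0215,0,0,0,0,0.53],
  [-0.021,-0.0215,0,0,0,0,0.53],
  [-0.021,-0.0215,0,0,0,0,0.53],
  [-0.021,-0.0215,0,0,0,0,0.53],
], newtons=20)

```text
t: 1.1
tool_pos: [0.3544, 0.2685, 0.4045]
orientation: [-0.497, -3.102, 0.001]
wrist_force: [0.5, 0.5, -1.0]
gripper_width: 0.02
grasp_force: 0.0
```

>>> send_rows([
  [-0.021,-0.0215,0,0,0,0,0.53],
  [-0.021,-0.0215,0,0,0,0,0.53],
  [-0.021,-0.0215,0,0,0,0,0.53],
  [-0.021,-0.0215,0,0,0,0,0.53],
  [-0.021,-0.0215,0,0,0,0,0.53],
  [-0.021,-0.0215,0,0,0,0,0.53],
  [0,0,0,0,0,0,0.53],
  [0,0,0,0,0,0,0.53],
  [0,0,0,0,0,0,0.53],
])

```text
t: 1.85
tool_pos: [0.4332, 0.1085, 0.4046]
orientation: [-0.496, -3.101, -0.001]
wrist_force: [-0.1, 0.2, 0.5]
gripper_width: 0.0201
grasp_force: 0.0
```

>>> send_rows([
  [0,0,0.022,0,0,0,0.53],
  [0,0,0.022,0,0,0,0.53],
  [0,0,0.022,0,0,0,0.53],
  [0,0,0.022,0,0,0,0.53],
  [0,0,0.022,0,0,0,0.53],
  [0,0,0.022,0,0,0,0.53],
  [0,0,0.022,0,0,0,0.53],
  [0,0,0.022,0,0,0,0.53],
  [0,0,0.022,0,0,0,0.53],
  [0,0,0.009,0,0,0,0.53],
  [0,0,0.009,0,0,0,0.53],
  [0,0,0.009,0,0,0,0.53],
])

```text
t: 2.85
tool_pos: [0.4376, 0.1112, 0.1874]
orientation: [-0.49, -3.095, 0.004]
wrist_force: [1.1, -0.4, -0.0]
gripper_width: 0.0204
grasp_force: 0.0
```

Run:
```python
from h import *
s=status.read_state(); print(s["tool_pos"],s["wrist_force"])
p,d=eyes.snapshot("side"); q,_=eyes.snapshot("wrist")
cv2.imwrite("pics/s1.png",np.hstack([cv2.resize(p[150:330,170:410],(400,300)),cv2.resize(q,(400,300))])[:,:,::-1])
```

```text
[0.43759217 0.11118299 0.18740476] [ 1.12001309 -0.36289826 -0.0033372 ]
```

View pics/s1.png

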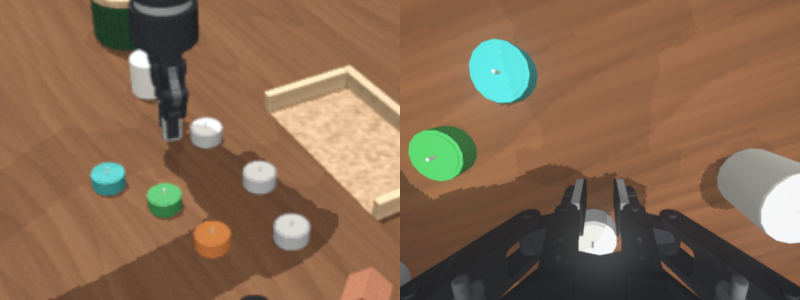

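The wrist view shows the white light centred ahead of the finger gap at about (597,238), with the fingers low and clear of everything. I'll start pushing.

>>> send_rows([
  [0,0,0,0,0,0,0.53],
  [0,0,0,0,0,0,0.53],
  [-0.006,0,0,0,0,0,0.53],
  [-0.006,0,0,0,0,0,0.53],
  [-0.006,0,0,0,0,0,0.53],
  [-0.006,0,0,0,0,0,0.53],
  [-0.006,0,0,0,0,0,0.53],
  [-0.006,0,0,0,0,0,0.53],
  [-0.006,0,0,0,0,0,0.53],
  [-0.006,0,0,0,0,0,0.53],
  [0,0,0,0,0,0,0.53],
])

```text
t: 3.87
tool_pos: [0.485, 0.0933, 0.188]
orientation: [-0.499, -3.096, 0.004]
wrist_force: [-0.2, 0.2, -0.4]
gripper_width: 0.0203
grasp_force: 0.0
```

Run:
```python
from h import *
s=status.read_state(); print(s["tool_pos"],s["wrist_force"])
p,d=eyes.snapshot("side"); q,_=eyes.snapshot("wrist")
cv2.imwrite("pics/s2.png",np.hstack([cv2.resize(p[150:330,170:410],(400,300)),cv2.resize(q,(400,300))])[:,:,::-1])
```

```text
[0.48501165 0.0933032  0.187986  ] [-0.2233025   0.18869175 -0.39793086]
```

View pics/s2.png

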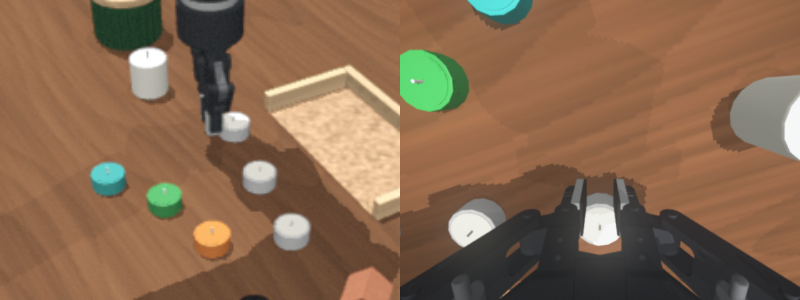

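The light is moving and sits centred against the fingertips. The tool is about 8 mm higher than I meant, so I'll back off a little, lower it, and go on.

>>> send_rows([
  [0.01,0,0,0,0,0,0.53],
  [0.01,0,0,0,0,0,0.53],
  [0,0,0.004,0,0,0,0.53],
  [0,0,0.004,0,0,0,0.53],
  [0,0,0,0,0,0,0.53],
  [0,0,0,0,0,0,0.53],
])

```text
t: 4.47
tool_pos: [0.465, 0.1002, 0.1797]
orientation: [-0.496, -3.096, 0.006]
wrist_force: [-0.1, -0.6, -0.1]
gripper_width: 0.0201
grasp_force: 0.0
```

>>> send_rows([
  [-0.007,0,0,0,0,0,0.53],
  [-0.007,0,0,0,0,0,0.53],
  [-0.007,0,0,0,0,0,0.53],
  [-0.007,0,0,0,0,0,0.53],
  [-0.007,0,0,0,0,0,0.53],
  [-0.007,0,0,0,0,0,0.53],
  [-0.007,0,0,0,0,0,0.53],
  [-0.007,0,0,0,0,0,0.53],
  [-0.007,0,0,0,0,0,0.53],
  [-0.007,0,0,0,0,0,0.53],
])

```text
t: 5.3
tool_pos: [0.5317, 0.0782, 0.1797]
orientation: [-0.496, -3.095, 0.005]
wrist_force: [0.2, 0.2, 0.1]
gripper_width: 0.0202
grasp_force: 0.2
```

>>> send_rows([
  [-0.007,0,0,0,0,0,0.53],
  [-0.007,0,0,0,0,0,0.53],
  [-0.007,0,0,0,0,0,0.53],
  [-0.007,0,0,0,0,0,0.53],
  [-0.007,0,0,0,0,0,0.53],
  [-0.007,0,0,0,0,0,0.53],
  [-0.007,0,0,0,0,0,0.53],
  [-0.007,0,0,0,0,0,0.53],
  [-0.006,0,0,0,0,0,0.53],
  [-0.004,0,0,0,0,0,0.53],
  [0,0,0,0,0,0,0.53],
])

```text
t: 6.22
tool_pos: [0.5947, 0.0573, 0.1792]
orientation: [-0.498, -3.096, 0.005]
wrist_force: [0.3, 0.5, -0.4]
gripper_width: 0.0201
grasp_force: 0.0
```

Run:
```python
from h import *
s=status.read_state(); print(s["tool_pos"],s["wrist_force"])
p,d=eyes.snapshot("side"); q,_=eyes.snapshot("wrist")
cv2.imwrite("pics/s3.png",np.hstack([cv2.resize(p[130:310,230:470],(400,300)),cv2.resize(q,(400,300))])[:,:,::-1])
```

```text
[0.59474471 0.05726437 0.17921124] [ 0.25644635  0.5379345  -0.43148272]
```

View pics/s3.png

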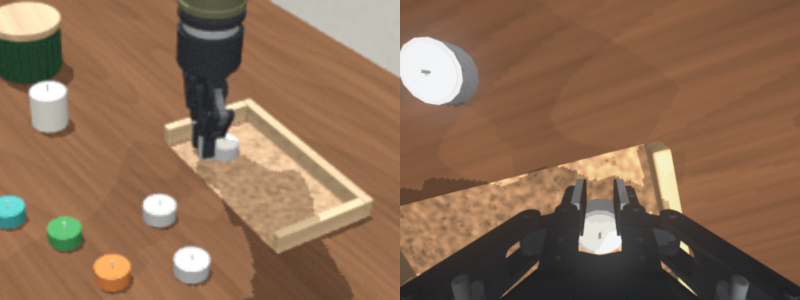

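The first light is inside the bay, near the mouth's left part. I'll retreat and go behind the middle light.

>>> send_rows([
  [0.02,0,0,0,0,0,0.53],
  [0.02,0,0,0,0,0,0.53],
  [0,0,-0.02,0,0,0,0.53],
  [0,0,-0.02,0,0,0,0.53],
  [0,0,-0.02,0,0,0,0.53],
  [0,0,-0.02,0,0,0,0.53],
  [0.0145,-0.0185,0,0,0,0,0.53],
  [0.0145,-0.0185,0,0,0,0,0.53],
  [0.0145,-0.0185,0,0,0,0,0.53],
  [0.0145,-0.0185,0,0,0,0,0.53],
  [0.0145,-0.0185,0,0,0,0,0.53],
  [0.0145,-0.0185,0,0,0,0,0.53],
])

```text
t: 7.32
tool_pos: [0.4378, -0.0082, 0.2608]
orientation: [-0.495, -3.095, 0.004]
wrist_force: [0.7, -0.9, 0.8]
gripper_width: 0.0204
grasp_force: 0.0
```

>>> send_rows([
  [0,0,0,0,0,-4,0.53],
  [0,0,0,0,0,-4,0.53],
  [0,0,0,0,0,-4,0.53],
  [0,0,0,0,0,-4,0.53],
  [0,0,0,0,0,0,0.53],
  [0,0,0,0,0,0,0.53],
])

```text
t: 7.82
tool_pos: [0.4389, -0.0077, 0.2606]
orientation: [-0.063, -3.134, 0.003]
wrist_force: [0.4, -0.2, -0.1]
gripper_width: 0.0198
grasp_force: 0.0
```

Run:
```python
from h import *
s=status.read_state(); M=Rn.from_rotvec(s["orientation"]).as_matrix(); print(s["tool_pos"],M.round(3))
p,_=eyes.snapshot("top")
for t in find(p,eyes.get_calibration("top")): print(t)
print("to M start, tool axes",M.T@(np.array([.4393,-.0085,.18])-s["tool_pos"]))
```

```text
[ 0.43885177 -0.00767563  0.26058746] [[-0.999  0.04  -0.007]
 [ 0.04   0.999 -0.002]
 [ 0.007 -0.002 -1.   ]]
(214, 228, 398, array([0.4694038 , 0.23226654]))
(299, 158, 226, array([0.62076855, 0.0494581 ]))
to M start, tool axes [-0.00105227 -0.000628    0.0805836 ]
```

>>> send_rows([
  [0,0,0.018,0,0,0,0.53],
  [0,0,0.018,0,0,0,0.53],
  [0,0,0.018,0,0,0,0.53],
  [0,0,0.016,0,0,0,0.53],
  [0,0,0.01,0,0,0,0.53],
  [0,0,0,0,0,0,0.53],
  [0,0,0,0,0,0,0.53],
])

```text
t: 8.45
tool_pos: [0.4399, -0.008, 0.1901]
orientation: [-0.061, -3.137, 0.006]
wrist_force: [-0.9, -0.2, 0.6]
gripper_width: 0.0197
grasp_force: 0.0
```

>>> send_rows([
  [-0.007,0,0,0,0,0,0.53],
  [-0.007,0,0,0,0,0,0.53],
  [-0.007,0,0,0,0,0,0.53],
  [-0.007,0,0,0,0,0,0.53],
  [-0.007,0,0,0,0,0,0.53],
  [-0.007,0,0,0,0,0,0.53],
  [-0.007,0,0,0,0,0,0.53],
  [-0.007,0,0,0,0,0,0.53],
  [-0.007,0,0,0,0,0,0.53],
  [-0.007,0,0,0,0,0,0.53],
  [-0.007,0,0,0,0,0,0.53],
])

```text
t: 9.37
tool_pos: [0.5155, -0.0115, 0.1908]
orientation: [-0.063, -3.137, 0.005]
wrist_force: [-0.5, -0.3, 1.0]
gripper_width: 0.0199
grasp_force: 0.3
```

Run:
```python
from h import *
s=status.read_state(); print(s["tool_pos"],s["wrist_force"])
p,d=eyes.snapshot("side"); q,_=eyes.snapshot("wrist")
cv2.imwrite("pics/s4.png",np.hstack([cv2.resize(p[150:330,230:470],(400,300)),cv2.resize(q,(400,300))])[:,:,::-1])
```

```text
[ 0.51552746 -0.01148378  0.19077277] [-0.46109773 -0.26425997  1.04799272]
```

View pics/s4.png

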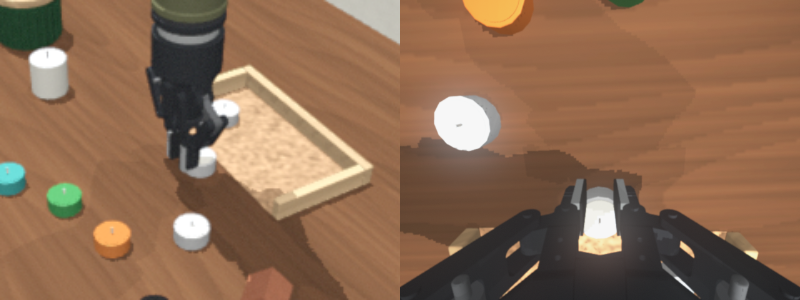

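The light sits farther back between the fingers, at about (600,218), so the tips may be riding its rim. I'll lift, back off, and go lower.

>>> send_rows([
  [0,0,-0.004,0,0,0,0.53],
  [0,0,-0.004,0,0,0,0.53],
  [0.01,0,0,0,0,0,0.53],
  [0.01,0,0,0,0,0,0.53],
  [0.01,0,0,0,0,0,0.53],
  [0.01,0,0,0,0,0,0.53],
  [0,0,0.006,0,0,0,0.53],
  [0,0,0.006,0,0,0,0.53],
  [0,0,0.006,0,0,0,0.53],
  [0,0,0,0,0,0,0.53],
  [0,0,0,0,0,0,0.53],
])

```text
t: 10.38
tool_pos: [0.4759, -0.0096, 0.1795]
orientation: [-0.061, -3.137, 0.007]
wrist_force: [-1.1, 0.1, 0.3]
gripper_width: 0.0201
grasp_force: 0.0
```

Run:
```python
from h import *
s=status.read_state(); print(s["tool_pos"],s["wrist_force"])
p,d=eyes.snapshot("side"); q,_=eyes.snapshot("wrist")
cal=eyes.get_calibration("side")
for t in find(p,cal): print(t)
for t in find(eyes.snapshot("top")[0],eyes.get_calibration("top")): print("top",t)
cv2.imwrite("pics/s5.png",np.hstack([cv2.resize(p[150:330,230:470],(400,300)),cv2.resize(q,(400,300))])[:,:,::-1])
```

```text
[ 0.47591424 -0.00963474  0.17947031] [-1.08804797  0.0698511   0.33761618]
(345, 285, 222, array([ 0.46405615, -0.10318423]))
(351, 244, 173, array([ 0.53983944, -0.01586971]))
(364, 216, 148, array([0.61791043, 0.04687622]))
(259, 193, 514, array([0.47212856, 0.23734822]))
top (214, 228, 399, array([0.46956168, 0.23211009]))
top (299, 158, 226, array([0.62076855, 0.0494581 ]))
```

View pics/s5.png

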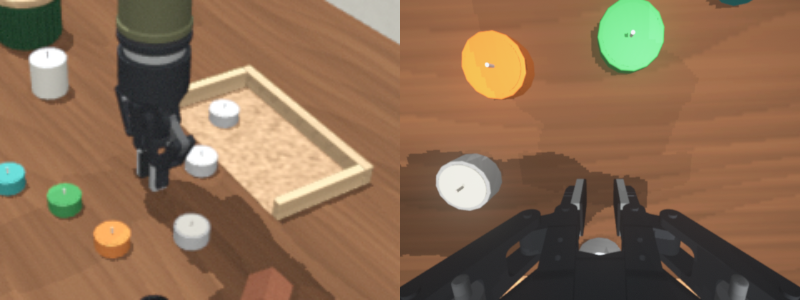

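The middle light is flat on the counter near the mouth and centred ahead of the fingers, which are now at the right height.

>>> send_rows([
  [-0.007,0,0,0,0,0,0.53],
  [-0.007,0,0,0,0,0,0.53],
  [-0.007,0,0,0,0,0,0.53],
  [-0.007,0,0,0,0,0,0.53],
  [-0.007,0,0,0,0,0,0.53],
  [-0.007,0,0,0,0,0,0.53],
  [-0.007,0,0,0,0,0,0.53],
  [-0.007,0,0,0,0,0,0.53],
  [-0.007,0,0,0,0,0,0.53],
  [-0.007,0,0,0,0,0,0.53],
])

```text
t: 11.37
tool_pos: [0.546, -0.0126, 0.1799]
orientation: [-0.061, -3.138, 0.007]
wrist_force: [-0.3, 0.6, -0.1]
gripper_width: 0.0202
grasp_force: 0.2
```

>>> send_rows([
  [-0.007,0,0,0,0,0,0.53],
  [-0.007,0,0,0,0,0,0.53],
  [-0.007,0,0,0,0,0,0.53],
  [-0.007,0,0,0,0,0,0.53],
  [-0.007,0,0,0,0,0,0.53],
  [-0.007,0,0,0,0,0,0.53],
  [-0.006,0,0,0,0,0,0.53],
  [-0.004,0,0,0,0,0,0.53],
  [0,0,0,0,0,0,0.53],
])

```text
t: 12.12
tool_pos: [0.5984, -0.0145, 0.1797]
orientation: [-0.062, -3.139, 0.006]
wrist_force: [0.4, -0.5, 0.6]
gripper_width: 0.02
grasp_force: 0.0
```

>>> send_rows([
  [0.02,0,0,0,0,0,0.53],
  [0.02,0,0,0,0,0,0.53],
  [0,0,-0.02,0,0,0,0.53],
  [0,0,-0.02,0,0,0,0.53],
  [0,0,-0.02,0,0,0,0.53],
  [0,0,-0.02,0,0,0,0.53],
  [0.0212,-0.017,0,0,0,0,0.53],
  [0.0212,-0.017,0,0,0,0,0.53],
  [0.0212,-0.017,0,0,0,0,0.53],
  [0.0212,-0.017,0,0,0,0,0.53],
  [0.0212,-0.017,0,0,0,0,0.53],
  [0.0212,-0.017,0,0,0,0,0.53],
])

```text
t: 13.12
tool_pos: [0.4254, -0.1102, 0.2609]
orientation: [-0.061, -3.138, 0.006]
wrist_force: [0.7, -0.0, -0.1]
gripper_width: 0.0201
grasp_force: 0.0
```

>>> send_rows([
  [0,0,0,0,0,-3.5,0.53],
  [0,0,0,0,0,-3.5,0.53],
  [0,0,0,0,0,-3.5,0.53],
  [0,0,0,0,0,-3.5,0.53],
  [0,0,0,0,0,0,0.53],
  [0,0,0,0,0,0,0.53],
])

```text
t: 13.62
tool_pos: [0.4266, -0.1096, 0.2607]
orientation: [0.319, -3.122, 0.006]
wrist_force: [-0.5, 0.3, -0.7]
gripper_width: 0.0203
grasp_force: 0.0
```

Run:
```python
from h import *
s=status.read_state(); M=Rn.from_rotvec(s["orientation"]).as_matrix(); print(s["tool_pos"],M.round(3))
p,_=eyes.snapshot("top")
for t in find(p,eyes.get_calibration("top")): print(t)
print("to R start, tool axes",M.T@(np.array([.427,-.110,.18])-s["tool_pos"]))
```

```text
[ 0.42660304 -0.10955572  0.26070062] [[-0.979 -0.203 -0.003]
 [-0.203  0.979 -0.004]
 [ 0.004 -0.003 -1.   ]]
(371, 231, 140, array([ 0.46366019, -0.10281441]))
(214, 228, 398, array([0.4694038 , 0.23226654]))
(299, 158, 226, array([0.62076855, 0.0494581 ]))
(329, 155, 228, array([ 0.62638276, -0.01506415]))
to R start, tool axes [-0.00062483 -0.00025591  0.0807    ]
```

>>> send_rows([
  [0,0,0.01,0,0,0,0.53],
  [0,0,0.01,0,0,0,0.53],
  [0,0,0.01,0,0,0,0.53],
  [0,0,0.01,0,0,0,0.53],
  [0,0,0.01,0,0,0,0.53],
  [0,0,0.01,0,0,0,0.53],
  [0,0,0.01,0,0,0,0.53],
  [0,0,0.005,0,0,0,0.53],
  [0,0,0.005,0,0,0,0.53],
  [0,0,0,0,0,0,0.53],
  [0,0,0,0,0,0,0.53],
])

```text
t: 14.58
tool_pos: [0.4264, -0.1098, 0.1806]
orientation: [0.321, -3.121, 0.006]
wrist_force: [0.9, 0.0, -0.0]
gripper_width: 0.0198
grasp_force: 0.0
```

>>> send_rows([
  [-0.007,0,0,0,0,0,0.53],
  [-0.007,0,0,0,0,0,0.53],
  [-0.007,0,0,0,0,0,0.53],
  [-0.007,0,0,0,0,0,0.53],
  [-0.007,0,0,0,0,0,0.53],
  [-0.007,0,0,0,0,0,0.53],
  [-0.007,0,0,0,0,0,0.53],
  [-0.007,0,0,0,0,0,0.53],
  [-0.007,0,0,0,0,0,0.53],
  [-0.007,0,0,0,0,0,0.53],
  [-0.007,0,0,0,0,0,0.53],
  [-0.007,0,0,0,0,0,0.53],
])

```text
t: 15.58
tool_pos: [0.5091, -0.0927, 0.1806]
orientation: [0.322, -3.121, 0.006]
wrist_force: [0.4, 0.1, -0.2]
gripper_width: 0.0199
grasp_force: 0.4
```

>>> send_rows([
  [-0.007,0,0,0,0,0,0.53],
  [-0.007,0,0,0,0,0,0.53],
  [-0.007,0,0,0,0,0,0.53],
  [-0.007,0,0,0,0,0,0.53],
  [-0.007,0,0,0,0,0,0.53],
  [-0.007,0,0,0,0,0,0.53],
  [-0.007,0,0,0,0,0,0.53],
  [-0.007,0,0,0,0,0,0.53],
  [-0.007,0,0,0,0,0,0.53],
  [-0.007,0,0,0,0,0,0.53],
  [-0.007,0,0,0,0,0,0.53],
  [-0.006,0,0,0,0,0,0.53],
])

```text
t: 16.58
tool_pos: [0.5907, -0.0756, 0.18]
orientation: [0.322, -3.122, 0.006]
wrist_force: [0.1, -0.2, 0.0]
gripper_width: 0.0199
grasp_force: 0.4
```

>>> send_rows([
  [-0.005,0,0,0,0,0,0.53],
  [0,0,0,0,0,0,0.53],
  [0.015,0,0,0,0,0,0.53],
  [0.015,0,0,0,0,0,0.53],
  [0.015,0,0,0,0,0,0.53],
  [0,0,-0.02,0,0,0,0.53],
  [0,0,-0.02,0,0,0,0.53],
  [0,0,-0.02,0,0,0,0.53],
  [0,0,-0.02,0,0,0,0.53],
  [0,0,-0.02,0,0,0,0.53],
  [0.03,0,-0.02,0,0,0,0.53],
  [0.03,0,-0.02,0,0,0,0.53],
])

```text
t: 17.58
tool_pos: [0.4926, -0.0951, 0.3213]
orientation: [0.323, -3.123, 0.005]
wrist_force: [-0.5, -0.8, 0.1]
gripper_width: 0.0197
grasp_force: 0.0
```

>>> send_rows([
  [0.02,0,-0.02,0,0,0,0.53],
  [0.02,0,-0.02,0,0,0,0.53],
  [0,0,0,0,0,0,0.53],
  [0,0,0,0,0,0,0.53],
])

```text
t: 17.92
tool_pos: [0.453, -0.1041, 0.3614]
orientation: [0.321, -3.123, 0.008]
wrist_force: [1.3, -0.0, 0.6]
gripper_width: 0.0202
grasp_force: 0.0
```

Run:
```python
from h import *
print(status.read_state()["tool_pos"])
p,_=eyes.snapshot("top"); q,_=eyes.snapshot("side")
yaw=np.radians(-3.4); ex=np.array([np.cos(yaw),np.sin(yaw)]);ey=np.array([-ex[1],ex[0]]);o=np.array([.6238,-.0133])
for t in find(p,eyes.get_calibration("top")): print(t,(t[3]-o)@ex,(t[3]-o)@ey)
cv2.imwrite("pics/s6.png",np.hstack([cv2.resize(p[60:300,180:500],(400,300)),cv2.resize(q[130:370,200:520],(400,300))])[:,:,::-1])
```

```text
[ 0.45303119 -0.10405883  0.36141067]
(214, 228, 397, array([0.4694038 , 0.23226654])) -0.16868809720078126 0.2359776199003632
(299, 158, 226, array([0.62076855, 0.0494581 ])) -0.0067480720015068415 0.062467853242129695
(354, 157, 230, array([ 0.62249613, -0.06799174])) 0.0019419905184950496 -0.05467280218221833
(329, 156, 228, array([ 0.62572971, -0.01485669])) 0.0020186318047952035 -0.0014395090336699102
```

View pics/s6.png

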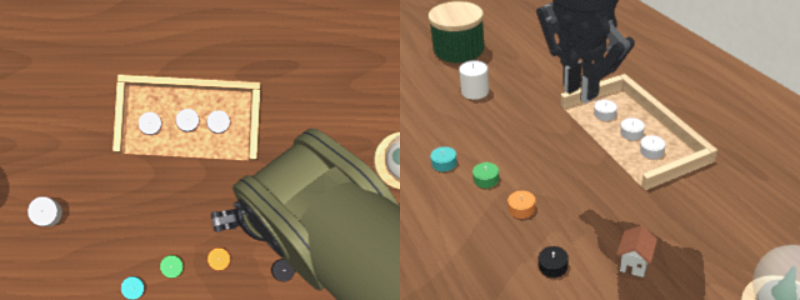

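All three white lights lie flat inside the bay, the other objects haven't moved, and the hand is clear.

```bash
python3 -c "from workcell import order; print(order.hand_in())"
```

```text
the job is handed in; nothing more can be done
None
```

All three tea lights lie flat in the middle of the bay's floor, the house, votive, jar and globe showed no movement in the last pictures, the hand is clear, and the job was handed in at about 18 s; no verdict came back.

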